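Fetch the chasing block from behind the stock and set it on the sloped rest

TASK

The copper-faced chasing block lies at the back of the open wooden bay, hemmed in by the brass mill, the copper caster and the blue caddy. Stand all three of these on the round tray, then set the block on the sloped rest, flat on the board about the middle of its width, copper face up, lengthwise up the slope with a short end against the cleat; then stand each of the three back upright in the bay where it stood before. Do not knock any of them over, and do not disturb the little cup that stands beside the block.

Things in the scene. Friction and masses are not known exactly. Their poses are not given: they have to be found in the camera images.
- mill: brass coffee mill, an upright round barrel with copper bands and a low dome: barrel 48 mm in diameter from 9 to 115 mm above its underside, foot 52 mm, 131 mm tall overall; origin at the centre of its underside, z up; about 0.35 kg. Stands in the front row of the bay.
- caster: copper sugar caster with a white pierced top: round, belly and foot 50 to 54 mm in diameter, straight collar 42 mm in diameter from 62 to 108 mm above its underside, 131 mm tall overall; origin at the centre of its underside, z up; about 0.28 kg. Stands in the front row of the bay.
- caddy: blue enamelled tea caddy with brass lines and a brass knob: plain round body 56 mm in diameter from 0 to 105 mm above its underside, 132 mm tall overall with the knob; origin at the centre of its underside, z up; about 0.30 kg. Stands in the front row of the bay.
- block: chasing block: dark wooden block 90 (its x) x 60 (its y) x 30 mm with a copper sheet on top, 34 mm tall in all; origin at the centre of its underside, z up through the copper face; 0.3 kg. At the start it lies crossways (its x along the bay's y) on the bay's floor, 4 to 18 mm behind the row of three: fingers fit at its long sides only once those are gone; the short ends are too far apart.
- cup: little copper cup 32 mm in diameter and 30 mm tall, standing on the bay's floor beside one short end of the block; to be left alone; origin at the centre of its underside.
- bay: open-fronted plywood bay, fixed: origin under its centre on the bench, x to its back, y along its width. Floor 10 mm thick, 228 mm wide (y), from x = -93 to 93 mm; side walls 44 mm high, inner faces at y = +-106 mm; back wall 52 mm high, inner face at x = 85 mm; no front wall, no roof. The three stand in a row along y at about x = -45 mm, 72 mm apart, in an order that changes with each start.
- tray: round tinned tray with a beaded brass rim, fixed for the run: flat inside to a radius of 108 mm, inner floor 4 mm above the bench, rim 15 mm high and 129 mm in radius; origin under its centre. The three stand on it meanwhile, each with its centre within 85 mm of the tray's centre.
- slope: sloped board of the wooden rest, fixed: origin on its surface at the foot of the cleat's upper face, mid-width, 36 mm above the bench; x points up the slope (0.30 rad), y along the cleat, z square out of it. Board x -18 to 167, y -90 to 90 mm; cleat: dark strip 12 mm high, x -14 to 0 mm, at the low edge towards the robot. Block's place: origin at x = 45 mm, y = z = 0, its x along x either way.
Mind the look-alikes: they are no part of the job. Several things have the shape of the caddy; the one meant has the colours described above.

How it is judged:
By the outcome, as a careful person would: the job done as asked, in the order asked, and still so for the second after the job is handed in, with the robot touching nothing.
It also fails if it takes over 152 s, if anything falls off the work surface, if the arm or the gripper's body presses on something with over 40 N, if the wrist force passes 120 N, or if a joint passes its speed limit or range.

ROBOT

A 6-joint arm with a two-finger parallel gripper is mounted at the origin on the work surface. World frame = base frame: x ahead of the robot, y to its left, z up, the work surface at z = 0. Lengths are in m, angles in rad, forces in N, time in s.
With the tool pointing down it reaches from about 0.3 to 0.825 m from the base axis. Payload 5.4 kg.
Tool frame: the origin (TCP) lies at the very end of the fingers, on their centre line; the grasp point (between the pads) lies 19 mm behind it; z points along the fingers, y is the line along which they close (so a half turn about z gives the same grasp; the last joint's range is limited). The gripper opens to 92 mm and grips with 3 to 60 N. Pads are 20 mm wide; open, the fingers measure 128 mm over their backs; the gripper's body (75 mm by 189 mm) begins 69 mm behind the grasp point.
Start: joints at [0.97, 0.158, 1.597, -0, 1.386, -0.21], TCP at [0.219, 0.532, 0.181] pointing down, gripper open.
Joint ranges: [-2.91, 2.91], [-0.94, 2.29], [0.18, 2.7], [-1.29, 4.43], [0.17, 2.64], [-3, 3]. Speed limits (rad/s): [2.57, 2.57, 3.14, 3.14, 3.14, 3.14].

INTERFACE

Orientations are given as a rotation vector (axis times angle).
In Python, from workcell import bot gives the robot as it stands. Calls block until the motion is done:
- bot.goto(position, orientation): joint-space move of the TCP to a pose.
- bot.line_to(position, rot=None, max_speed=0.15): straight line of the TCP; rot=None keeps the orientation; max_speed is the mean speed in m/s.
- bot.set_joints(angles): joint-space move.
- bot.set_gripper(opening, newtons=None): opening from 0.0 (shut) to 1.0 (fully open); newtons is the grip in N (None keeps the last); returns when the fingers have stopped.
- bot.hold(seconds).
- bot.inverse_kinematics(position, orientation): joint angles nearest the present ones, or None.
- bot.read_camera(name): name is "side" or "top"; returns a dict with "pixels" (384x512x3 uint8, blue, green, red), "fx", "fy", "cx", "cy" (pixels), "k1" (the pictures are not rectified: a ray, as slopes to the right and down, at radius r is drawn at 1 + k1 r^2 times it, then the intrinsics apply), "R" (3x3) and "t" (3): a world point X has camera coordinates R X + t. Camera axes: x right, y down, z forward; pixel columns grow to the right and rows downward; lengths in m; the calibration is good to about 2 mm. A picture is of the moment at which its call begins. There is no depth.
A pose or a line that the arm cannot do raises bot.MotionError and nothing moves.
- bot.job_done(): hands the job in; it is judged then, once.
Readings, each from a call of its own:
- bot.current_clock(): time.
- bot.current_joints(): joint angles.
- bot.current_joint_vel(): joint speeds.
- bot.current_effort(): joint torques, N m.
- bot.current_ee_pos(): TCP position.
- bot.current_tool_rot(): TCP orientation.
- bot.current_contact_force(): force on the tool from outside, world axes, zero at the start.
- bot.current_ft_torque(): the same for the moment, N m.
- bot.current_opening(): opening from 0.0 (shut) to 1.0 (fully open).
- bot.current_grip_force(): force on a finger pad.
Only numpy, scipy, OpenCV 4.12 (cv2) and the standard library are available. Lean on these libraries where they do the work, as an engineer would, in place of code of your own. Each camera call takes 0.05 s, during which the arm holds its last target. There are 200 camera calls.

## Working session

There is one attempt and no reset: what is moved stays moved. The work goes in short steps, each a Python script; the robot and the scene stay as the last script left them, time stands still between calls to the robot, and variables do not carry over. Pictures are saved under pics/ and viewed, at most 14 in all, crops included, and the job is handed in when it is done.

```bash
mkdir -p pics; ls
python3 - <<'E'
from workcell import bot
import cv2,numpy as np
for n in("side","top"):
    c=bot.read_camera(n); cv2.imwrite(f"pics/{n}0.png",c["pixels"])
    print(n,c["fx"],c["fy"],c["cx"],c["cy"],c["k1"],(-c["R"].T@c["t"]).round(3),c["R"].round(3).tolist())
print(bot.current_tool_rot(),bot.current_clock())
E
```

```text
pics
side 481.4055858969736 481.4055858969736 256.8356697731946 194.79400399503422 -0.10563186949995748 [ 0.463 -0.857  0.912] [[0.996, -0.087, -0.012], [-0.07, -0.693, -0.718], [0.054, 0.716, -0.696]]
top 481.4211923387645 481.4211923387645 252.5437256554666 190.18055983518764 -0.13355737438817067 [ 0.382 -0.005  1.461] [[0.014, -1.0, -0.017], [-0.996, -0.012, -0.087], [0.087, 0.018, -0.996]]
[-6.09880089e-01 -3.08113504e+00  2.49098301e-03] 0.1
```

View pics/side0.png

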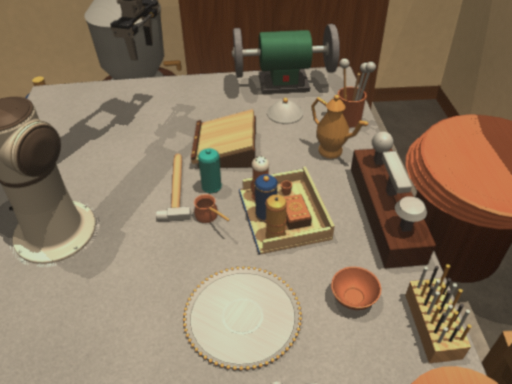

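View pics/top0.png

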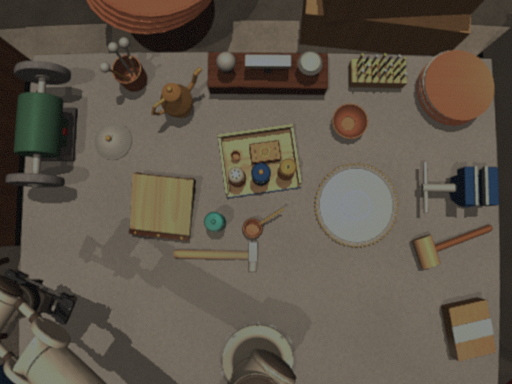

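The top view shows the bay around (260,160). In its front row are the white-topped caster (237,176), the blue caddy (261,173) and the brass mill (287,168). The block is at (265,152), the cup at (236,156), the tray at (356,205) and the slope at (162,207).

Possible look-alikes are the teal caddy at (214,221), which is the wrong colour and outside the bay, and the blue vise at (475,187). The cup could be confused with the copper pan (252,229) or the bowl (350,122). I choose the things inside the bay and check them in close crops.

```bash
cat > h.py <<'E'
from workcell import bot
import cv2,numpy as np
def ray(c,uv):
    K=np.array([[c["fx"],0,c["cx"]],[0,c["fy"],c["cy"]],[0,0,1]])
    p=cv2.undistortPoints(np.array([[uv]],float),K,np.array([c["k1"],0,0,0,0.]))[0,0]
    R=np.array(c["R"]);return -R.T@c["t"],R.T@np.array([p[0],p[1],1])
def plane(c,uv,z):
    o,d=ray(c,uv);return o+d*(z-o[2])/d[2]
def proj(c,X):
    R=np.array(c["R"]);K=np.array([[c["fx"],0,c["cx"]],[0,c["fy"],c["cy"]],[0,0,1]])
    return cv2.projectPoints(np.array([X],float),cv2.Rodrigues(R)[0],np.array(c["t"],float),K,np.array([c["k1"],0,0,0,0.]))[0][0,0]
def tri(c1,u1,c2,u2):
    o,d=ray(c1,u1);p,e=ray(c2,u2)
    s=np.linalg.lstsq(np.c_[d,-e],p-o,rcond=None)[0]
    a,b=o+s[0]*d,p+s[1]*e
    return (a+b)/2,np.linalg.norm(a-b)
E
python3 - <<'E'
import cv2
def crop(n,x0,y0,x1,y1,s,o):
    a=cv2.imread(f"pics/{n}0.png")[y0:y1,x0:x1]
    a=cv2.resize(a,None,fx=s,fy=s,interpolation=cv2.INTER_CUBIC)
    for x in range((x0+9)//10*10,x1,10): 
        cv2.line(a,((x-x0)*s,0),((x-x0)*s,6),(255,255,255),1); cv2.putText(a,str(x),((x-x0)*s+2,12),0,.35,(255,255,255))
    for y in range((y0+9)//10*10,y1,10):
        cv2.line(a,(0,(y-y0)*s),(6,(y-y0)*s),(255,255,255),1); cv2.putText(a,str(y),(2,(y-y0)*s+12),0,.35,(255,255,255))
    cv2.imwrite("pics/"+o,a)
crop("top",210,118,310,204,7,"c_top.png")
crop("side",230,145,340,255,5,"c_side.png")
crop("top",122,165,204,250,7,"c_slope.png")
E
```

```text
(no output)
```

View pics/c_top.png

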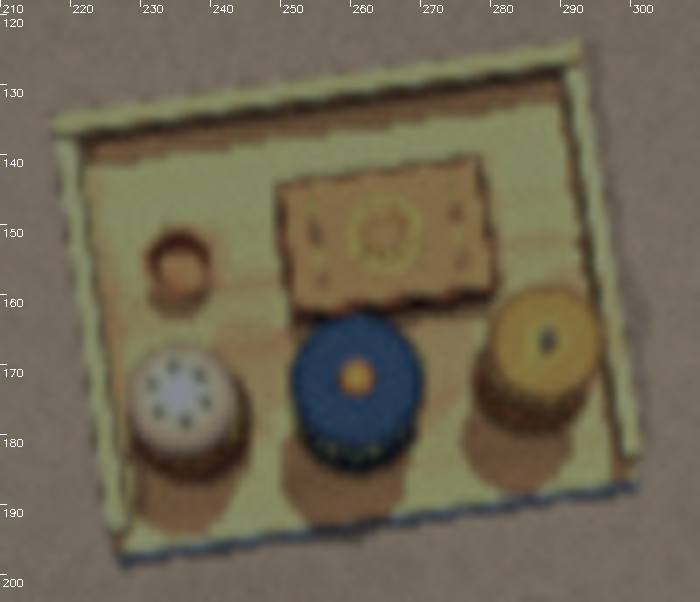

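View pics/c_side.png

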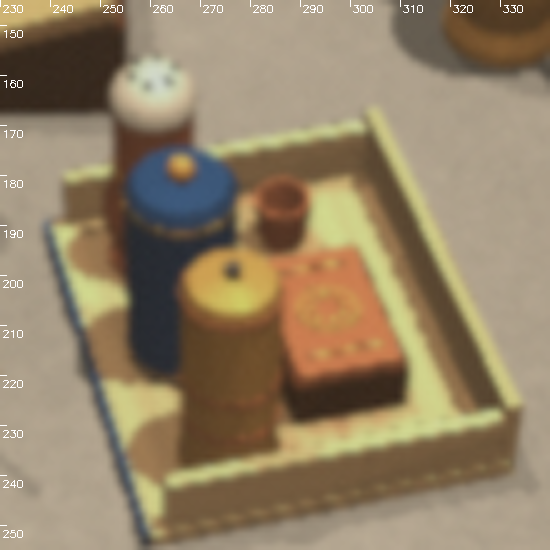

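View pics/c_slope.png

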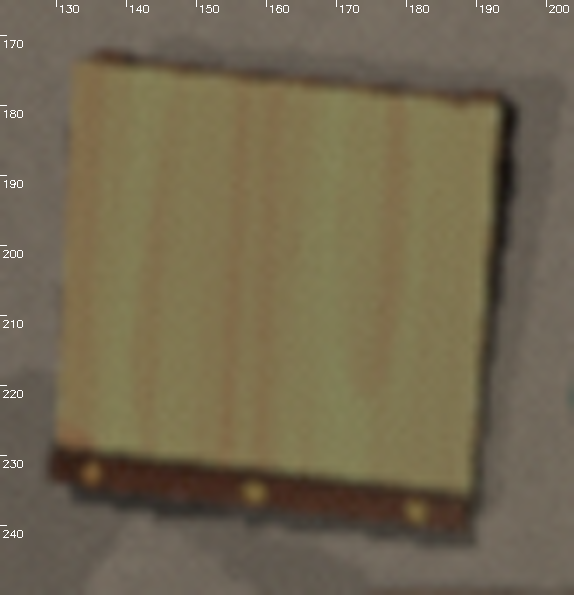

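The crops confirm the three targets. In the top view the caster crown is at (235.5,173.5), the caddy knob at (261,170.5) and the mill finial at (288,165.5). The block's corners are around (249–281,140–163), and the cup is clear of it on its left. In the side view the tops are at about (260,159), (266,177) and (276,198). The slope's cleat is at the bottom edge of the board, running (130,228) to (189,235).

Run:
```python
from h import *
np.set_printoptions(precision=4,suppress=True)
t=bot.read_camera("top");s=bot.read_camera("side")
for n,u,v,z in(("caster",(235.7,173.7),(260,159),.141),("caddy",(261,170.8),(266,177),.142),("mill",(288,165.7),(276,198),.141)):
    p=plane(t,u,z);print(n,p[:2],plane(s,v,z)[:2],*tri(t,u,s,v))
C=[plane(t,u,.044)[:2] for u in((249.3,144.2),(278.5,140.2),(280.8,160),(252,163.5))]
C=np.array(C);print("block",C.mean(0),[np.linalg.norm(C[i]-C[i-1]) for i in range(4)],np.arctan2(*(C[0]+C[3]-C[1]-C[2])[::-1]))
def fit(L,P):
    L=np.array(L);P=np.array(P);l=L-L.mean(0);p=P-P.mean(0)
    a=np.arctan2((l[:,0]*p[:,1]-l[:,1]*p[:,0]).sum(),(l*p).sum());R=np.array([[np.cos(a),-np.sin(a)],[np.sin(a),np.cos(a)]])
    o=P.mean(0)-R@L.mean(0);return o,a,(P-(L@R.T+o))
# bay: floor front corners z=.010, wall-top outer corners
L=[(-.093,.114),(-.093,-.114)];P=[plane(t,u,.010)[:2] for u in((227.3,198),(300.7,187.3))]
L+=[(.085,.106),(.085,-.106)];P+=[plane(t,u,.052)[:2] for u in((221.3,138),(290.5,128))]
print("bay",*fit(L,P))
# slope
c,sn=np.cos(.3),np.sin(.3)
def sl(x,y,z):return (x*c-z*sn,y),.036+x*sn+z*c
L=[];P=[]
for l,u in(((.167,.09,0),(132.8,173)),((.167,-.09,0),(193.3,178.7)),((0,.09,.012),(130.2,228.7)),((0,-.09,.012),(189.3,235.3))):
    a,z=sl(*l);L.append(a);P.append(plane(t,u,z)[:2])
print("slope",*fit(L,P))
# tray: centre via rim mask-free: manual extents
img=t["pixels"]
E=[plane(t,u,.015)[:2] for u in((315.5,205),(397,206),(356.5,164),(356,247))]
E=np.array(E);print("tray",E, (E[0]+E[1])/2,(E[2]+E[3])/2)
print("cup",plane(t,(235.7,154.5),.04)[:2]); print("teal",plane(t,(214.5,219),.13)[:2])
```

```text
caster [0.5422 0.0658] [0.5416 0.0626] [0.5422 0.0659 0.1383] 0.0007134182330375268
caddy [ 0.551 -0.004] [ 0.5496 -0.0067] [ 0.5505 -0.004   0.1397] 0.0014476814151020685
mill [ 0.5662 -0.0785] [ 0.5652 -0.0791] [ 0.5658 -0.0785  0.1405] 0.0010482933078984204
block [ 0.6203 -0.0156] [np.float64(0.05872823010730217), np.float64(0.08796462835663152), np.float64(0.06009270611255096), np.float64(0.08619362171831364)] 1.712544261235366
bay [ 0.5926 -0.    ] 0.15436136824492672 [[ 0.0007 -0.0013]
 [ 0.0009  0.0023]
 [-0.0007 -0.0025]
 [-0.0008  0.0015]]
slope [0.3815 0.2932] -0.08349847518490601 [[-0.0001 -0.0002]
 [ 0.0001  0.0009]
 [ 0.0006 -0.0013]
 [-0.0006  0.0006]]
tray [[ 0.4657 -0.1691]
 [ 0.4654 -0.4173]
 [ 0.5919 -0.2939]
 [ 0.341  -0.2916]] [ 0.4656 -0.2932] [ 0.4664 -0.2928]
cup [0.6123 0.0722]
teal [0.4167 0.123 ]
```

Measurements agree: triangulated tops at 138–141 mm against 141 expected, block 88×59 mm, tray radius 125 mm, and the row about 72 mm apart. I'll grip each piece high, closing along the bay's depth, and start with the mill.

```bash
cat >> h.py <<'E'
from scipy.spatial.transform import Rotation as Ro
import json
def down(h,q6ref=None):
    y=np.array([np.cos(h),np.sin(h),0]);z=np.array([0,0,-1.]);return np.c_[np.cross(y,z),y,z]
def best(p,R):
    c=[]
    for f in(1,-1):
        r=Ro.from_matrix(R@np.diag([f,f,1])).as_rotvec();q=bot.inverse_kinematics(list(p),list(r))
        if q is not None:c.append((abs(q[5]),list(r),np.round(q,2)))
    c.sort(key=lambda a:a[0]);return c[0][1],c[0][2]
H=.154;TRAY=np.array([.466,-.293]);AX=np.array([-np.sin(H),np.cos(H)])
P={"mill":(.566,-.0787),"caddy":(.5505,-.0045),"caster":(.542,.0653)}
T={"mill":TRAY-.066*AX,"caddy":TRAY,"caster":TRAY+.066*AX}
ZP,ZT,UP=.075,.070,.165
def mv(x,y,z,v=.2):bot.line_to([x,y,z],max_speed=v)
def pick(x,y,z,w):
    mv(x,y,z,.15);bot.set_gripper(w,25);print("open",round(bot.current_opening()*92,1),"F",bot.current_grip_force(),np.round(bot.current_ee_pos(),4))
def place(x,y,z,o=.95):
    mv(x,y,z+.012,.2);mv(x,y,z,.04);print("Fz",np.round(bot.current_contact_force(),1));bot.set_gripper(o);mv(x,y,UP+.02,.25)
E
python3 - <<'E'
from h import *
x,y=P["mill"]
for n,p in list(P.items())+[(k+"T",v) for k,v in T.items()]: print(n,best([*p,ZP],down(H))[1])
sR=(Ro.from_euler("z",-.0835)*Ro.from_euler("y",-.3)).as_matrix()
print(best(np.array([.3815,.2932,.036])+sR@[.045,0,.01],sR@np.diag([1,-1,-1]))[1])
r,q=best([x,y,.2],down(H)); bot.goto([x,y,.2],r)
pick(x,y,ZP,0.0)
mv(x,y,UP)
cv2.imwrite("pics/m1.png",np.hstack([bot.read_camera("side")["pixels"][100:300,150:450],bot.read_camera("top")["pixels"][80:280,180:430]]))
print(bot.current_clock(),bot.current_contact_force(),bot.current_joints())
E
```

```text
mill [-0.35  0.25  1.71 -0.    1.18 -0.5 ]
caddy [-0.23  0.2   1.77 -0.    1.17 -0.38]
caster [-0.1   0.19  1.78 -0.    1.17 -0.26]
millT [-0.85  0.31  1.63  0.    1.2  -1.  ]
caddyT [-0.78  0.2   1.77 -0.    1.17 -0.93]
casterT [-0.7   0.1   1.88 -0.    1.16 -0.85]
[ 0.48 -0.05  2.1  -0.21  0.84 -0.89]
open 47.4 F 24.999953443184495 [ 0.5661 -0.0787  0.075 ]
5.1167 [-0.46755436  0.49065381 -3.70104616] [-3.49603295e-01  1.63316841e-01  1.62901721e+00 -3.71205733e-05
  1.35407476e+00 -5.03553854e-01]
```

View pics/m1.png

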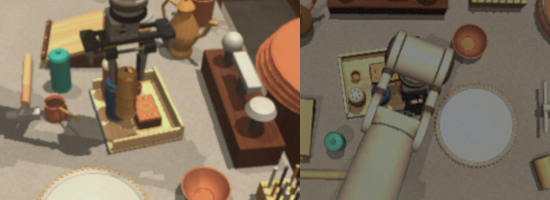

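The mill hangs upright in the gripper and nothing else has moved. Next I'll move all three to the tray.

Run:
```python
from h import *
def put(n):
    x,y=T[n];mv(x,y,UP,.25);place(x,y,ZT)
put("mill")
for n in("caddy","caster"):
    x,y=P[n];mv(x,y,UP+.02,.25);pick(x,y,ZP,0.);mv(x,y,UP);put(n)
mv(.40,-.293,.25,.25)
print(bot.current_clock())
s=bot.read_camera("side")["pixels"];t=bot.read_camera("top")["pixels"]
cv2.imwrite("pics/t2.png",t);cv2.imwrite("pics/s2.png",s)
cv2.imwrite("pics/m2.png",np.hstack([cv2.resize(s[130:380,160:360],None,fx=2,fy=2),cv2.resize(t[118:204,210:310],(400,500))]))
```

```text
Fz [ 0.4  0.4 -3.9]
open 55.0 F 25.000104568898678 [ 0.5506 -0.0046  0.0753]
Fz [-0.8  0.8 -3.4]
open 43.4 F 25.000020442530513 [0.5422 0.0653 0.0751]
Fz [-0.6  0.2 -2.4]
24.2833
```

View pics/m2.png

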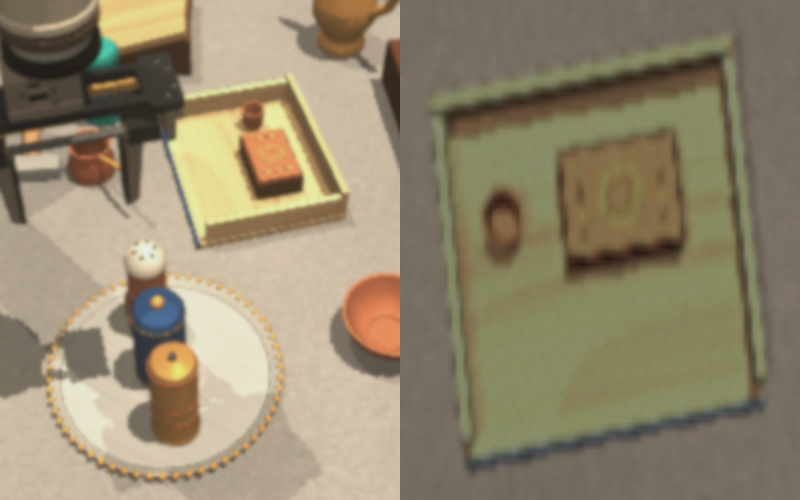

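All three stand upright on the tray and the bay holds only the block and the cup, both undisturbed. I'll refine the block's pose from its copper face in both views.

Run:
```python
from h import *
np.set_printoptions(precision=4,suppress=True)
v=[]
for n,f,(x0,y0,x1,y1) in(("side","s2",(268,188,322,232)),("top","t2",(246,136,285,166))):
    c=bot.read_camera(n);im=cv2.imread(f"pics/{f}.png");k=6
    a=cv2.resize(im[y0:y1,x0:x1],None,fx=k,fy=k,interpolation=cv2.INTER_CUBIC)
    lab=cv2.cvtColor(a,cv2.COLOR_BGR2LAB).astype(int)
    ch=cv2.GaussianBlur(lab[:,:,1].astype(np.uint8),(5,5),0)
    th,m=cv2.threshold(ch,0,255,cv2.THRESH_OTSU)
    m=cv2.morphologyEx(m,cv2.MORPH_OPEN,np.ones((9,9)));m=cv2.morphologyEx(m,cv2.MORPH_CLOSE,np.ones((15,15)))
    cs=cv2.findContours(m,0,1)[0];q=max(cs,key=cv2.contourArea)[:,0]
    W=np.array([plane(c,((p[0]+.5)/k-.5+x0,(p[1]+.5)/k-.5+y0),.044)[:2] for p in q])
    r=cv2.minAreaRect((W*1000).astype(np.float32));print(n,th,r)
    b=cv2.drawContours(a.copy(),[q],-1,(255,255,255),1);v.append(cv2.resize(b,(390,300)))
cv2.imwrite("pics/b.png",np.hstack(v))
```

```text
side 136.0 ((618.3671264648438, -4.8108367919921875), (60.01776885986328, 126.27479553222656), 8.208344459533691)
top 126.0 ((615.0508422851562, -10.530227661132812), (73.33616638183594, 109.4765396118164), 8.650257110595703)
```

View pics/b.png

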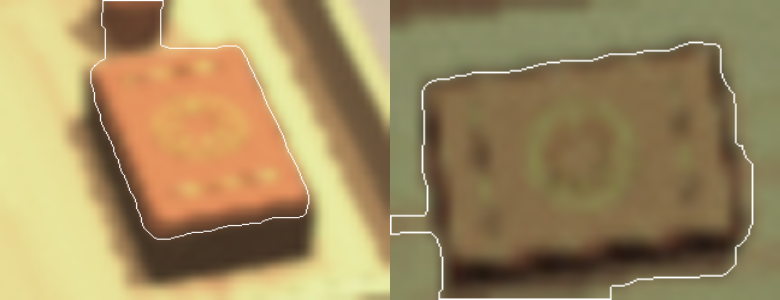

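The side contour gives heading 8.2°, width 60.0 mm and a centreline through (0.620,-0.0156). This agrees with the earlier corner measurement of (0.6203,-0.0156). Its extra length is only the cup merged into the mask. The top mask is ragged from shadow, so I'm not using it.

Run:
```python
from h import *
x,y=.620,-.0156
mv(.45,-.15,.25,.25)
r,q=best([x,y,.15],down(.144));print(q)
bot.set_gripper(.78,30);bot.goto([x,y,.15],r)
mv(x,y,.055,.2);mv(x,y,.015,.05);print("F",np.round(bot.current_contact_force(),1))
bot.set_gripper(0.,30);print(bot.current_opening()*92,bot.current_grip_force(),np.round(bot.current_ee_pos(),4))
mv(x,y,.08,.1);mv(x,y,.17,.2);print(np.round(bot.current_contact_force(),1),bot.current_opening()*92)
mv(.5,.1,.25,.25)
s=bot.read_camera("side")["pixels"];cv2.imwrite("pics/m3.png",cv2.resize(s[60:260,150:390],None,fx=2.5,fy=2.5))
print(bot.current_clock())
```

```text
[-0.22  0.3   1.5  -0.    1.35 -0.36]
F [-0.6 -0.5  0. ]
0.39286151612827597 0.0 [ 0.62   -0.0156  0.015 ]
[-0.7 -0.1 -1.2] 0.7523851502272397
31.625
```

View pics/m3.png

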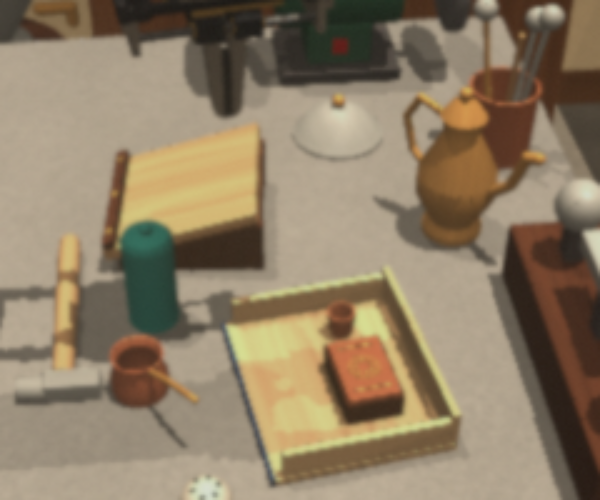

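The picture shows the block untouched in the bay and the gripper empty and shut. The gripper also appears near side pixel (240,85), not where I commanded it. I'll check where the arm really is before moving.

Run:
```python
from h import *
np.set_printoptions(precision=3,suppress=True)
s=bot.read_camera("side");t=bot.read_camera("top")
p=bot.current_ee_pos();r=bot.current_tool_rot()
print(p,r,bot.current_joints(),proj(s,p),proj(t,p),bot.inverse_kinematics(list(p),list(r)),bot.current_opening(),bot.current_clock())
for q in([.62,-.0156,.044],[.5505,-.0045,.142]):print(proj(s,q),proj(t,q))
cv2.imwrite("pics/m4.png",np.hstack([s["pixels"][40:300,130:450],t["pixels"][60:320,100:420]]))
```

```text
[0.5   0.099 0.249] [-2.056 -2.373  0.002] [-0.042 -0.049  1.68  -0.     1.513 -0.184] [240.975 115.833] [220.065 184.9  ] [-0.042 -0.049  1.68  -0.     1.513 -0.184] 0.0033715265591272737 31.725
[294.065 206.305] [265.149 152.04 ]
[266.302 176.365] [261.172 170.972]
```

View pics/m4.png

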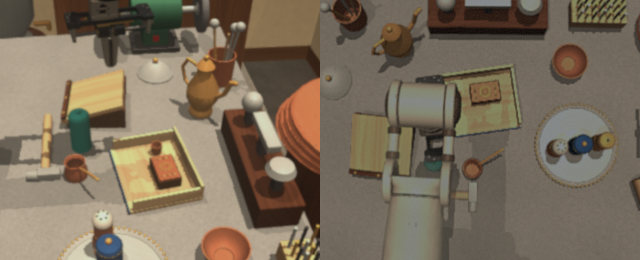

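The reported TCP projects to (241,116), but the fingertips appear at about (241,105), roughly 20–25 mm higher. That would explain the fingers closing above the block. I'll compare the tip position with the fingers shut and open, marking the projected TCP.

Run:
```python
from h import *
v=[]
mv(.5,.099,.25,.2)
for o in(0.,.65,.95):
    bot.set_gripper(o,30);s=bot.read_camera("side");u=proj(s,bot.current_ee_pos());g=proj(s,np.array(bot.current_ee_pos())+[0,0,.019])
    a=cv2.resize(s["pixels"][60:130,205:275],None,fx=3.7,fy=3.7,interpolation=cv2.INTER_CUBIC);a=cv2.convertScaleAbs(a,alpha=1.6)
    for w in(u,g):cv2.drawMarker(a,tuple(int(i) for i in (w-[205,60])*3.7),(255,255,255),0,8)
    v.append(a)
    print(o,bot.current_opening(),bot.current_ee_pos())
cv2.imwrite("pics/m5.png",np.hstack(v))
```

```text
0.0 0.0026372597208663634 [0.50003256 0.09898885 0.25004159]
0.65 0.6514328899318951 [0.49998295 0.09900268 0.24998957]
0.95 0.9493361672848446 [0.50001807 0.0990084  0.25001883]
```

View pics/m5.png

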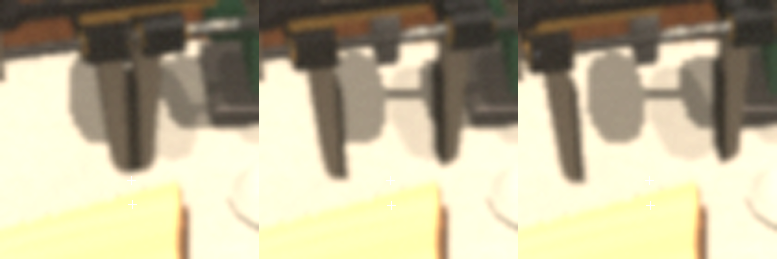

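The fingertips end roughly 22 mm above the marked TCP at every opening, so the reported TCP doesn't match the real tips. I'll measure the offset by touching the empty bay floor (z = 10 mm) with shut fingers in small guarded steps.

Run:
```python
from h import *
x,y=.55,-.03
bot.set_gripper(0.,30);mv(x,y,.15,.25);mv(x,y,.03,.2)
f0=bot.current_contact_force()[2];z=.03
print(f0,bot.current_ee_pos())
while z>-.035:
    z-=.002;
    try: mv(x,y,z,.05)
    except bot.MotionError as e: print(e);break
    f=bot.current_contact_force()[2]-f0
    if abs(f)>2.5: print("touch",z,f);break
print(np.round(bot.current_ee_pos(),4),z,bot.current_contact_force(),bot.current_clock())
mv(x,y,.15,.2)
```

```text
0.3231328645755058 [ 0.55127583 -0.0298671   0.03161798]
touch -0.02400000000000002 4.999702229338567
[ 0.5505 -0.0301 -0.0232] -0.02400000000000002 [-1.88048763 -0.19794921  5.32283509] 43.5167
```

The floor is touched at reported z ≈ -0.0225, so the real tips sit about 32.5 mm above the reported TCP. The earlier grasps were therefore high on the barrels, but they held. Next I'll check for a lateral offset, using the tip pixel and where the caddy landed against its target.

Run:
```python
from h import *
np.set_printoptions(precision=4,suppress=True)
bot.hold(.1)
s=bot.read_camera("side");t=bot.read_camera("top")
for dz in(.0,.02,.0325):print("tip at",dz,plane(s,(240.4,105.5),.25+dz)[:2],"cmd .5 .099")
def knob(im,box):
    x0,y0,x1,y1=box;a=im[y0:y1,x0:x1];k=4;a=cv2.resize(a,None,fx=k,fy=k,interpolation=cv2.INTER_CUBIC)
    b=((a[:,:,0].astype(int)-a[:,:,2])>15).astype(np.uint8)*255
    c=max(cv2.findContours(b,0,1)[0],key=cv2.contourArea)
    M=np.zeros_like(b);cv2.drawContours(M,[cv2.convexHull(c)],-1,255,-1)
    M=cv2.erode(M,np.ones((9,9)))
    o=((a[:,:,2].astype(int)-a[:,:,0])>25)&(M>0)
    n,l,st,ce=cv2.connectedComponentsWithStats(o.astype(np.uint8))
    i=1+np.argmax(st[1:,4]);m=cv2.moments(c);return (ce[i]+.5)/k-.5+[x0,y0],st[i,4]/16,np.array([m["m10"]/m["m00"],m["m01"]/m["m00"]])/k+[x0,y0]
for nm,(ii,jj),(bs,bt) in(("before",(cv2.imread("pics/side0.png"),cv2.imread("pics/top0.png")),((245,165,290,225),(248,155,275,190))),("after",(cv2.imread("pics/s2.png"),cv2.imread("pics/t2.png")),((222,268,260,330),(345,180,380,225)))):
    a=knob(ii,bs);b=knob(jj,bt);z=.138 if nm=="before" else .132
    print(nm,a,b,plane(s,a[0],z)[:2],plane(t,b[0],z)[:2],tri(s,a[0],t,b[0]))
print(T["caddy"])
```

```text
tip at 0.0 [0.5014 0.1415] cmd .5 .099
tip at 0.02 [0.5002 0.1114] cmd .5 .099
tip at 0.0325 [0.4995 0.0925] cmd .5 .099
before (array([265.749, 177.999]), np.float64(23.5625), array([266.0853, 183.2537])) (array([260.4958, 171.5512]), np.float64(16.9375), array([260.9064, 172.5463])) [ 0.549  -0.0058] [ 0.5494 -0.0026] (array([ 0.5495, -0.0026,  0.1352]), np.float64(0.00037256780213493386))
after (array([238.1302, 280.5347]), np.float64(39.125), array([238.7429, 285.3041])) (array([364.0368, 203.3214]), np.float64(17.1875), array([362.9407, 204.0262])) [ 0.4652 -0.2934] [ 0.4651 -0.291 ] (array([ 0.4652, -0.2916,  0.1294]), np.float64(6.993444048399029e-06))
[ 0.466 -0.293]
```

There is no lateral offset beyond about 2 mm, and the caddy landed on target. Only the length differs, by about 32.5 mm. I'll grasp the block again with that correction.

Run:
```python
from h import *
x,y=.620,-.0156
mv(x,y,.10,.2);r,q=best([x,y,.10],down(.144))
bot.line_to([x,y,.10],r);bot.set_gripper(.78,30)
mv(x,y,.025,.2);f0=np.array(bot.current_contact_force())
for z in(.010,.000,-.008,-.013,-.0165):
    mv(x,y,z,.06);f=np.array(bot.current_contact_force())-f0
    if np.abs(f).max()>5:print("contact",z,f);break
print(np.round(f,1))
bot.set_gripper(0.,30);w=bot.current_opening()*92;print(w,bot.current_grip_force(),np.round(bot.current_ee_pos(),4))
if w>50:
    mv(x,y,.05,.1);mv(x,y,.15,.2);print(np.round(bot.current_contact_force(),1),np.round(bot.current_ft_torque(),2),bot.current_opening()*92)
    s=bot.read_camera("side")["pixels"];cv2.imwrite("pics/m6.png",cv2.resize(s[100:260,200:360],None,fx=3,fy=3))
print(bot.current_clock())
```

```text
[-0.4  0.2 -0.3]
59.622588227014184 29.999623596668243 [ 0.6205 -0.0156 -0.0163]
[-0.1 -0.2 -4.1] [-0.02  0.06 -0.  ] 59.63202025798769
50.5583
```

View pics/m6.png

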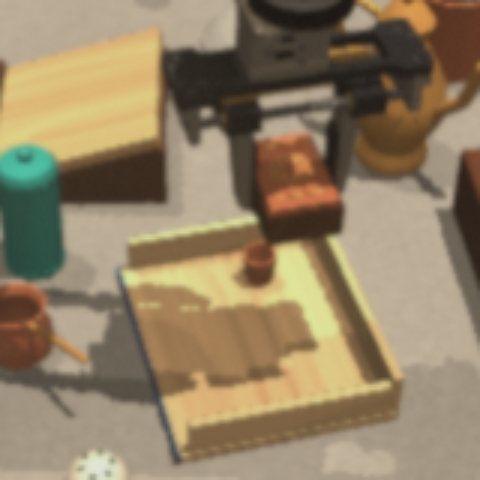

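The block is held level at 59.6 mm with its copper face up, and the cup is undisturbed at about crop (259,262). Now the placing on the slope, with guarded contact.

```bash
cat >> h.py <<'E'
SR=(Ro.from_euler("z",-.0835)*Ro.from_euler("y",-.3)).as_matrix();SO=np.array([.3815,.2932,.036]);B=.0263
def sp(x,y,z):return list(SO+SR@[x,y,z-B])
E
python3 - <<'E'
from h import *
x,y=.620,-.0156
mv(x,y,.21,.25)
r,q=best(sp(.055,0,.12),SR@np.diag([1,-1,-1]));print(q)
bot.goto(sp(.055,0,.12),r)
def S(x,z,v=.05):
    bot.line_to(sp(x,0,z),max_speed=v);return SR.T@(np.array(bot.current_contact_force()))
S(.055,.03,.15);f0=S(.055,.012);print("f0",f0.round(1))
z=.012
while z>-.006:
    z-=.0015;f=S(.055,z)-f0
    if f[2]>3:break
print("board at",z,f.round(1));z+=.002
X=.055;S(X,z)
while X>.033:
    X-=.002;f=S(X,z)-f0
    if f[0]>4:break
print("cleat at",X,f.round(1),np.round(bot.current_ee_pos(),4))
for i in range(4):
    z-=.001;f=S(X,z)-f0
    if f[2]>3:break
print("down",z,f.round(1))
s=bot.read_camera("side")["pixels"];cv2.imwrite("pics/s7.png",s)
bot.set_gripper(.8);f=S(X,z)
S(X,.06,.1);S(X,.13,.2)
mv(.45,.10,.22,.25)
print(bot.current_clock())
s=bot.read_camera("side")["pixels"];t=bot.read_camera("top")["pixels"];cv2.imwrite("pics/s8.png",s);cv2.imwrite("pics/t8.png",t)
cv2.imwrite("pics/m7.png",np.hstack([cv2.resize(s[95:215,160:300],(490,420)),cv2.resize(t[165:250,120:205],(300,420))]))
E
```

```text
[ 0.5  -0.2   2.06 -0.19  1.03 -0.91]
f0 [-2.   0.  -2.1]
board at 2.168404344971009e-18 [-0.5  0.   5.9]
cleat at 0.04299999999999999 [ 4.3  0.6 -1.6] [0.4305 0.2893 0.0261]
down -0.0009999999999999979 [ 2.8 -2.5 14.3]
61.1167
```

View pics/m7.png

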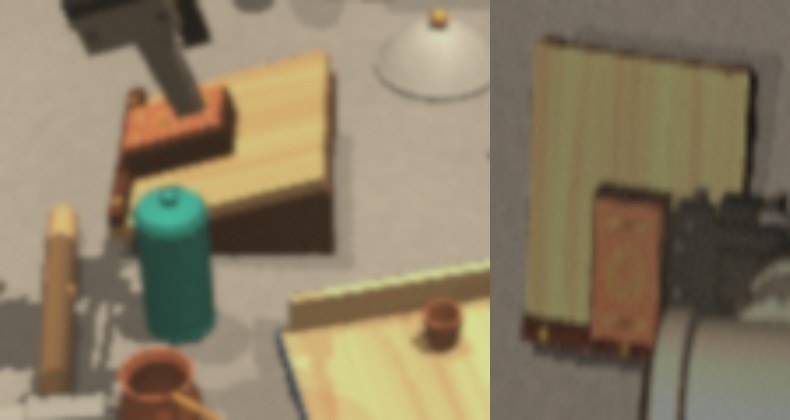

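The block lies flat on the board near mid-width, copper up, with its short end against the cleat; contact was felt there, and the cup still stands. Now I'll return the three in reverse order, gripping 12 mm lower for a firmer hold.

Run:
```python
from h import *
x,y=T["caster"]
mv(.45,.05,.23,.25)
r,q=best([x,y,.2],down(H));print(q);bot.set_gripper(.95,25);bot.goto([x,y,.2],r)
for n in("caster","caddy","mill"):
    x,y=T[n];mv(x,y,UP+.02,.25);pick(x,y,.058,0.);mv(x,y,UP)
    print(n,bot.current_opening()*92)
    x,y=P[n];mv(x,y,UP,.25);place(x,y,.0645)
mv(.40,-.2,.27,.25)
print(bot.current_clock())
s=bot.read_camera("side");t=bot.read_camera("top");cv2.imwrite("pics/s9.png",s["pixels"]);cv2.imwrite("pics/t9.png",t["pixels"])
s,t=s["pixels"],t["pixels"]
cv2.imwrite("pics/m8.png",np.hstack([cv2.resize(s[90:260,180:340],(480,510)),cv2.resize(t[118:250,120:310],(320,222)) if 0 else cv2.copyMakeBorder(cv2.resize(t[118:250,120:310],(320,222)),0,288,0,0,0)]))
```

```text
[-0.7  -0.03  1.75 -0.    1.41 -0.85]
open 43.2 F 24.999993843957782 [ 0.456  -0.2278  0.0581]
caster 43.631201543782964
Fz [-0.1 -0.3 -2.4]
open 55.1 F 25.00018317718059 [ 0.466  -0.2932  0.0583]
caddy 55.1663665808099
Fz [-0.4  0.2 -3.5]
open 47.4 F 25.000025380868465 [ 0.4762 -0.3582  0.0581]
mill 47.306932017223325
Fz [ 0.9 -0.  -3.5]
85.8417
```

View pics/m8.png

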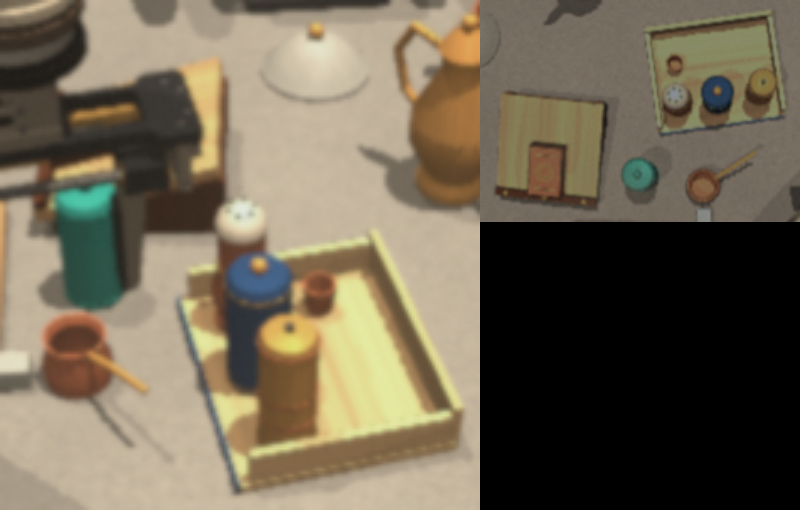

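All three stand upright in the bay in the right order, the cup is in place and the block is on the slope. One numeric check before handing in: the block's pose on the slope, and how far each piece moved from its start.

Run:
```python
from h import *
np.set_printoptions(precision=4,suppress=True)
t=bot.read_camera("top");a=cv2.imread("pics/top0.png");b=t["pixels"]
for n,(u,v) in{"caster":(236,174),"caddy":(261,171),"mill":(288,166),"cup":(236,155)}.items():
    k=5;T0=cv2.resize(a[v-8:v+9,u-8:u+9],None,fx=k,fy=k,interpolation=2);I=cv2.resize(b[v-14:v+15,u-14:u+15],None,fx=k,fy=k,interpolation=2)
    _,m,_,l=cv2.minMaxLoc(cv2.matchTemplate(I,T0,5));print(n,round(m,3),"shift px",(l[0]/k-6,l[1]/k-6))
k=6;x0,y0,x1,y1=140,195,178,240
A=cv2.resize(b[y0:y1,x0:x1],None,fx=k,fy=k,interpolation=2);L=cv2.GaussianBlur(cv2.cvtColor(A,cv2.COLOR_BGR2LAB)[:,:,1],(5,5),0)
th,m=cv2.threshold(L,0,255,cv2.THRESH_OTSU);m=cv2.morphologyEx(m,cv2.MORPH_OPEN,np.ones((25,25)))
q=max(cv2.findContours(m,0,1)[0],key=cv2.contourArea)[:,0]
W=[]
for p in q:
    o,d=ray(t,((p[0]+.5)/k-.5+x0,(p[1]+.5)/k-.5+y0));o,d=SR.T@(o-SO),SR.T@d;W.append((o+d*(.034-o[2])/d[2])[:2]*1000)
print(th,cv2.minAreaRect(np.array(W,np.float32)))
```

```text
caster 0.99 shift px (0.0, 0.20000000000000018)
caddy 0.742 shift px (0.20000000000000018, 0.5999999999999996)
mill 0.898 shift px (0.0, 0.20000000000000018)
cup 0.998 shift px (0.0, 0.0)
133.0 ((40.76117706298828, -2.2924232482910156), (77.80448150634766, 98.86566162109375), 89.1143798828125)
```

Run:
```python
from workcell import bot
bot.hold(.3);print(bot.current_contact_force(),bot.current_clock(),bot.job_done())
```

```text
the job is handed in; nothing more can be done
[ 0.5555122   0.4279903  -0.48163412] 86.2917 None
```

I handed the job in at 86 s: the block lies copper face up against the cleat near mid-width, the mill, caster and caddy stand back in the bay within about 2 mm of where they were, and the cup never moved.

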